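# Open the fondue pot and check it with the thermometer

### The job

Lift the hinged lid of the fondue base fully open until it leans back on its stop, without letting it slam. Then pick up the thermometer and aim its lens from about 15 cm away down through the open top at the middle of the pot's floor, holding it steady for two seconds and touching no part of the fondue set with it. Finally lay the thermometer down gently on the middle of the wooden rest, flat on its underside and lengthwise along the rest; leave the lid open and the other things on the counter where they are.

Things in the scene. Friction and masses are not known exactly. Their poses are not given: they have to be found in the camera images.
- base: fondue base fixed to the counter: black box, steel top, 170 (x) by 190 (y) by 82 mm high, white round pot sunk in its middle (rim 85 mm above the counter, inner radius 65 mm). Origin: centre of underside. +x points to the hinge side (back stops there 132 mm high, 120 mm from the origin), -x to the lid's handle side; an unused knob sticks 20 mm out of the -y side
- lid (a joint): opening angle of the flat steel lid that covers the pot: 0 shut, 1.75 rad when it leans back past upright and rests on its stop. It weighs about 0.3 kg and falls shut if let go before upright
- lid_hinge (a point): middle of the lid's hinge axis, which runs along the base's y axis; 88 mm above the counter, 85 mm to +x of the base's centre
- lid_handle (a point): middle of the lid's handle: dark wooden round bar, 14 mm thick, 104 mm free between its end arms, parallel to the hinge; 210 mm from the hinge axis and 4 mm above it when shut (92 mm above the counter). Open gap of 37 mm from bar to lid edge, 33 mm to the base's side. Axes turn with the lid; when shut they are those of the base
- pot_floor (a point): centre of the pot's inner floor, 42 mm above the counter and 43 mm below the pot rim, on the base's vertical centre line; axes of the base
- thermometer: infrared thermometer, about 0.16 kg, lying on its flat underside. White handle 150 mm long (x -90 to +60 mm), 28 mm wide, 28 mm high; at the front (+x) end a grey round head, 32 mm across, 45 mm long, pointing forward and 55 degrees down, highest point 66 mm. Origin on the underside, on the handle's middle line; z up; balance point near x = +5 mm
- lens (a point): centre of the round lens face at the front lower end of the thermometer's head, at (90, 0, 20) mm in the thermometer's frame. Its z axis points out of the lens along the line of sight, forward and 55 degrees below the thermometer's x axis; its y axis is the thermometer's y axis
- rest: fixed wooden rest: flat board 220 mm long (x), 100 mm wide (y), its top 18 mm above the counter; origin at the centre of its underside
- plate: white melamine plate, 140 mm across, 16 mm high; a bystander; origin at the centre of its underside
- fork_ring: plain steel fork ring lying flat, 100 mm across, 18 mm high; a bystander; origin at the centre of its underside
- mug: white ceramic mug, 80 mm across, 90 mm high; a bystander; origin at the centre of its underside
- mill: dark wooden pepper mill standing upright, 56 mm across, 155 mm high; a bystander; origin at the centre of its underside
- bowl: white ceramic bowl, 120 mm across, 50 mm high; a bystander; origin at the centre of its underside
- bottle: green glass bottle standing upright, 68 mm across, 190 mm high; a bystander; origin at the centre of its underside
- spoon: spoon with a steel bowl and a wooden handle, lying flat, 200 mm long; a bystander; origin at the middle of its length, on the underside

How it is judged (in metres and radians):
On the way, in this order (a step that is already met when the one before it is completed fails the run):
1. the lid rests open on its stop (above 1.68 rad, nearly still) (value of joint lid above 1.68 rad and velocity of joint lid between -0.1 and 0.1 rad/s), for 0.3 s.
2. lid open, thermometer held steady 1.5 s, lens 100 to 200 mm from the middle of the pot floor, line of sight within 20 mm of it each way and at least 36 degrees below level (value of joint lid above 1.65 rad and x of pot_floor in the frame of lens between -0.02 and 0.02 m and y of pot_floor in the frame of lens between -0.02 and 0.02 m and z of pot_floor in the frame of lens between 0.1 and 0.2 m and angle between lens's own z axis and vertical above 2.2 rad and linear speed of thermometer below 0.03 m/s and angular speed of thermometer below 0.2 rad/s), for 1.5 s.
At the end, for the whole second after the job is handed in: The lid rests open on its stop (above 1.68 rad). The thermometer lies still and flat on its underside on the wooden rest, its origin within 35 mm lengthwise and 25 mm crosswise of the rest's middle, lengthwise within 0.25 rad (either way round) (all of step 1 and x of thermometer in the frame of rest between -0.035 and 0.035 m and y of thermometer in the frame of rest between -0.025 and 0.025 m and z of thermometer in the frame of rest between 0.014 and 0.023 m and angle between thermometer's own z axis and vertical below 0.1 rad and angle between the x axis of thermometer and the x axis of rest, either way round below 0.25 rad and linear speed of thermometer below 0.02 m/s); the robot touches nothing.
It fails at once if the lid is let slam: it swings faster than 3 rad/s (velocity of joint lid above 3 rad/s or velocity of joint lid below -3 rad/s).
It fails at once if the thermometer touches the fondue base, pot or lid (more than 1 N) (contact force between thermometer and base above 1 N).
It fails at once if the thermometer is dropped or thrown: it moves faster than 0.6 m/s with no finger on it (contact force between thermometer and the fingers below 0.2 N and linear speed of thermometer above 0.6 m/s).
It fails at once if a bystander is moved more than 30 mm (distance of any of plate, fork_ring, mug, mill, bowl, bottle, spoon from where it was at the start of the episode above 0.03 m).
It also fails if it takes over 66 s, if anything falls off the work surface, if the arm or the gripper's body presses on something with over 40 N, if the wrist force passes 120 N, or if a joint passes its speed limit or range.

### The arm

A 6-joint arm with a two-finger parallel gripper is mounted at the origin on the work surface. World frame = base frame: x ahead of the robot, y to its left, z up, the work surface at z = 0. Lengths are in mm, angles in rad, forces in N, time in s.
With the tool pointing down it reaches from about 325 to 900 mm from the base axis. Payload 6.1 kg.
Tool frame: the origin (TCP) lies at the very end of the fingers, on their centre line; the grasp point (between the pads) lies 19 mm behind it (hold_point_z is the distance from the TCP to the grasp point, in mm); z points along the fingers, y is the line along which they close (so a half turn about z gives the same grasp; the last joint's range is limited). The gripper opens to 87 mm and grips with 3 to 60 N. Pads are 19 mm wide; open, the fingers measure 117 mm over their backs; the gripper's body (75 mm by 190 mm) begins 51 mm behind the grasp point.
Start: joints at [1.196, 0.22, 1.526, -0, 1.395, -0.126], TCP at [153.899, 605.748, 222.538] pointing down, gripper open.
Joint ranges: [-2.98, 2.98], [-0.91, 2.08], [0.09, 2.57], [-1.24, 4.39], [0.2, 2.65], [-2.68, 2.68]. Speed limits (rad/s): [2.57, 2.57, 3.01, 3.14, 3.14, 3.14].

### API

Orientations are given as a 3x3 rotation matrix whose columns are the frame's x, y, z axes.
In Python, from station import * gives the robot as it stands. The module is installed in compiled form; this text tells all that it offers.
- The arm moves only by the tool carry_out, never from a script. Its argument "plan" is a list of rows, each a list of 7 numbers: the shift along the world's x, y, z in m, then the turn, a rotation vector about the world's x, y, z in degrees, then the opening, from 0 (shut) to 1 (fully open). A call has 1 to 20 rows; each row shifts and turns the commanded pose from where the row before left it; what a row does not reach is not made up. A row lasts 1/12 s, in which the tool goes at most 41.7 mm and 7.16 degrees, less where a joint would pass 70% of its speed; a pose out of reach is approached as far as the arm can. A call with a gripper value outside its range is refused whole. The fingers move at their own pace and stop on an object; "force" is the grip in N (left out, the last holds). Time passes only in rows, so rows that do not move let the fingers close. It gives the time, the measured TCP pose, the force, the opening and the grip force at its end, in the units of the state.
- get_state(): the state, without advancing time (a new reading comes with each control period).
- read_camera(name): name is "scene" or "top" or "wrist"; returns the picture (480x640x3 uint8, red, green, blue); there is no depth.
- calibration(name): a dict with "camera_matrix" (3x3 intrinsics, pixels), "k1" (the pictures are not rectified: a ray, as slopes to the right and down, at radius r is drawn at 1 + k1 r^2 times it, then the intrinsics apply), "position" and "attitude" of the camera in the world. Camera axes: x right, y down, z forward; pixel columns grow to the right and rows downward; lengths in mm; the calibration is good to about 2 mm. A picture is of the moment at which its call begins: read the wrist's pose just before it. calibration takes no time and is no camera call; for the wrist camera it gives the pose at the moment of the call.
- job_done(): hands the job in; it is judged then, once.
Trained networks look in the newest picture that a camera, given by its name, has taken for a name from the list of things; names that differ only in an ending like _2 or _b are one class to them, and where a whole thing is asked for, a point or a joint stands for the part that bears it (a point fixed in the world has none). Each returns a list of dicts, best first, with "confidence" (0 to 1); they miss things now and then, are a little off and sometimes report something else, mostly with a low value. They report only what shows in the picture. A call takes as long as a camera call.
- recognise(camera, thing): "box" ([left, top, right, bottom] in pixels, round what is visible of it).
The state is a dict: "clock": time; "joint_pos": joint angles; "joint_velocities": joint speeds; "effort": joint torques, N m; "ee_pos": TCP position; "orientation": TCP orientation; "force": force on the tool from outside, world axes, zero at the start; "ft_torque": the same for the moment, N m; "grip_width": opening from 0.0 (shut) to 1.0 (fully open); "grasp_force": force on a finger pad.
Only numpy, scipy, OpenCV 4.12 (cv2) and the standard library are available. Lean on these libraries where they do the work, as an engineer would, in place of code of your own. Each camera call takes 0.05 s, during which the arm holds its last target. There are 200 camera calls.

## Working session

There is one attempt and no reset: what is moved stays moved. The work goes in short steps, Python scripts to look and compute and a tool call to move; the robot and the scene stay as the last step left them, time stands still between calls to the robot, and variables do not carry over. Pictures are saved under pics/ and viewed, at most 10 in all, crops included, and the job is handed in when it is done.

Besides the shell and the picture viewer there is one more tool, called after ">>>" by a JSON object that holds its "method" and its "body", one argument or row to a line. carry_out: Moves the arm, as the interface text tells. Its arguments: {"type":"object","properties":{"plan":{"type":"array"},"force":{"type":"number"}},"required":["plan"]}

```bash
mkdir -p pics
cat > h.py <<'E'
from station import *
import numpy as np, cv2
def snap(c,name=None):
    im=read_camera(c)
    if name: cv2.imwrite('pics/'+name,im[:,:,::-1])
    return im
def ray(c,u,v,cal=None):
    k=cal or calibration(c); K=np.array(k["camera_matrix"]);
    p=cv2.undistortPoints(np.array([[[u,v]]],float),K,np.array([k["k1"],0,0,0.]))[0,0]
    # k1 model: distorted = undist*(1+k1 r^2), same as OpenCV
    return np.array(k["position"],float),np.array(k["attitude"])@np.array([p[0],p[1],1])
def at_z(c,u,v,z,cal=None):
    o,d=ray(c,u,v,cal); return o+d*(z-o[2])/d[2]
def proj(c,P,cal=None):
    k=cal or calibration(c); R=np.array(k["attitude"]); q=R.T@(np.array(P,float)-np.array(k["position"]))
    x=q[:2]/q[2]; x=x*(1+k["k1"]*(x@x)); K=np.array(k["camera_matrix"]); return K[:2,:2]@x+K[:2,2]
E
python3 - <<'E'
from h import *
s=get_state(); print(s)
for c in("scene","top","wrist"): print(c,calibration(c))
a=snap("top","top0.png");b=snap("scene","scene0.png")
for c in("top","scene"):
  for t in("base","lid","lid_handle","thermometer","rest","plate","fork_ring","mug","mill","bowl","bottle","spoon"):
    try: print(c,t,[(np.round(r["box"]).tolist(),round(r["confidence"],2)) for r in recognise(c,t)[:2]])
    except Exception as e: print(t,e)
E
```

```text
{'clock': 0.0, 'joint_pos': array([ 1.19593857e+00,  2.21209132e-01,  1.52763900e+00, -2.27078819e-05,
        1.39470663e+00, -1.26119359e-01]), 'joint_velocities': array([-0.00086037, -0.00089844, -0.00051535,  0.00017075,  0.00144001,
       -0.00041801]), 'effort': array([ 8.73019962e-04, -4.94605458e+01, -3.87387049e+01,  7.01529952e-02,
        5.70455217e-02, -1.39313220e-04]), 'ee_pos': array([153.6512899 , 605.16179158, 221.43303369]), 'orientation': array([[-9.69224682e-01,  2.46176824e-01, -6.97602247e-04],
       [ 2.46177709e-01,  9.69222973e-01, -1.83404428e-03],
       [ 2.24632929e-04, -1.94933511e-03, -9.99998075e-01]]), 'force': array([-0.27838885,  0.30701151, -0.15033175]), 'ft_torque': array([-0.0632097 , -0.04276445,  0.01337959]), 'grasp_force': 0.0, 'grip_width': 0.998279461084248}
scene {'camera_matrix': array([[558.55964783,   0.        , 316.80402192],
       [  0.        , 558.55964783, 244.87621853],
       [  0.        ,   0.        ,   1.        ]]), 'k1': -0.07177432434811255, 'position': array([1371.56366834,  369.866366  , 1113.5669962 ]), 'attitude'
[... 1708 characters left out ...]
.0, 330.0], 0.72)]
scene lid [([323.0, 222.0, 428.0, 310.0], 0.84)]
scene lid_handle [([321.0, 221.0, 427.0, 311.0], 0.86)]
scene thermometer [([249.0, 268.0, 277.0, 326.0], 0.64), ([238.0, 186.0, 310.0, 208.0], 0.6)]
scene rest [([180.0, 206.0, 269.0, 270.0], 0.63)]
scene plate [([185.0, 262.0, 237.0, 313.0], 0.93), ([238.0, 184.0, 309.0, 208.0], 0.21)]
scene fork_ring [([323.0, 193.0, 358.0, 222.0], 0.93), ([133.0, 192.0, 183.0, 234.0], 0.6)]
scene mug [([132.0, 189.0, 180.0, 235.0], 0.6)]
scene mill [([249.0, 268.0, 277.0, 326.0], 0.91)]
scene bowl [([132.0, 190.0, 183.0, 234.0], 0.7), ([181.0, 136.0, 220.0, 161.0], 0.63)]
scene bottle []
scene spoon [([491.0, 258.0, 538.0, 323.0], 0.78)]
```

Run:
```python
from h import *
a=cv2.imread('pics/top0.png')[140:340,120:520]; cv2.imwrite('pics/topc.png',cv2.resize(a,(800,400),interpolation=cv2.INTER_CUBIC))
a=cv2.imread('pics/scene0.png')[120:345,120:460]; cv2.imwrite('pics/scenec.png',cv2.resize(a,(800,529),interpolation=cv2.INTER_CUBIC))
```

```text
(no output)
```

View pics/topc.png

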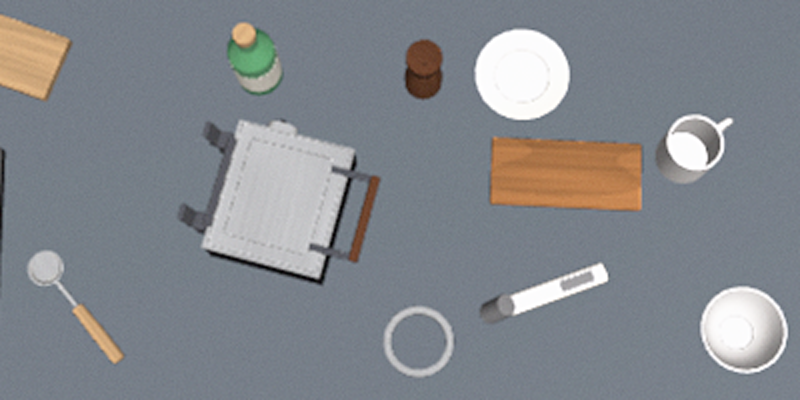

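View pics/scenec.png

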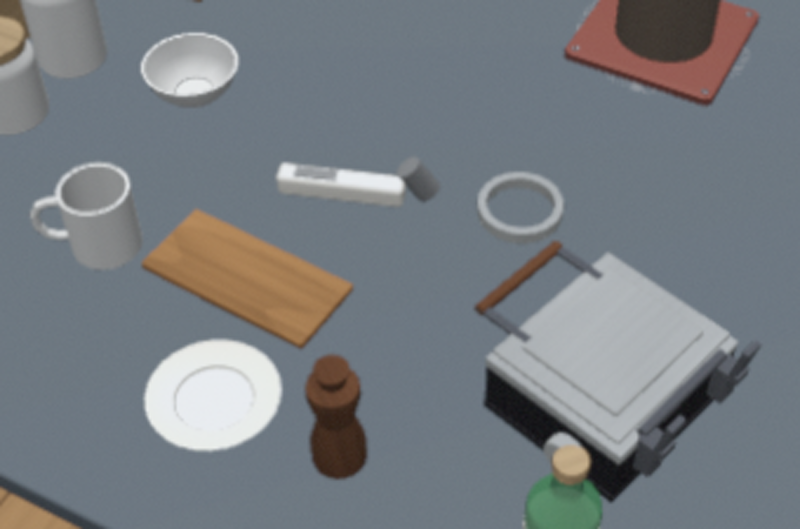

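Run:
```python
from h import *
T=lambda p:(120+p[0]/2,140+p[1]/2); S=lambda p:(120+p[0]/2.353,120+p[1]/2.353)
def w(c,p,z): return at_z(c,*(T(p) if c=="top" else S(p)),z)
def show(n,a,b):
    d=b-a; print(n,((a+b)/2).round(1),'len',np.linalg.norm(d).round(1),'ang',np.degrees(np.arctan2(d[1],d[0])).round(1))
show('h top',w("top",(377,178),92),w("top",(355,260),92))
show('h sc',w("scene",(480,307),92),w("scene",(560,247),92))
r=[w("top",p,18) for p in((492,138),(642,143),(641,210),(491,204))]
print('rest',np.mean(r,0)); show('rest x',(r[0]+r[3])/2,(r[1]+r[2])/2)
r=[w("scene",p,18) for p in((197,211),(351,287),(302,343),(143,265))]
print('rest sc',np.mean(r,0)); show('rest x',(r[0]+r[3])/2,(r[1]+r[2])/2)
show('therm top',w("top",(605,272),28),w("top",(512,304),28))
show('therm sc top edge',w("scene",(279,178),28),w("scene",(402,190),28))
show('therm sc top far',w("scene",(288,164),28),w("scene",(400,177),28))
for n,p in dict(mill=(423,90),bottle=(262,82),plate=(522,75),ring=(419,341),mug=(683,165),bowl=(744,335)).items(): print(n,w("top",p,0).round())
print('stops',w("top",(210,133),132),w("top",(188,212),132))
```

```text
h top [545.3  34.3  92. ] len 119.7 ang 164.2
h sc [545.3  41.3  92. ] len 118.7 ang 161.2
rest [ 619.20633944 -257.54640488   18.        ]
rest x [ 619.2 -257.5   18. ] len 219.2 ang -93.5
rest sc [ 624.19241826 -250.96336155   18.        ]
rest x [ 624.2 -251.    18. ] len 214.2 ang 86.1
therm top [ 450.3 -236.8   28. ] len 141.4 ang 107.6
therm sc top edge [ 462.5 -225.5   28. ] len 144.9 ang 110.0
therm sc top far [ 441.4 -233.1   28. ] len 133.8 ang 108.5
mill [756. -51.   0.]
bottle [774. 190.   0.]
plate [ 776. -201.    0.]
ring [382. -36.   0.]
mug [ 632. -433.    0.]
bowl [ 380. -503.    0.]
stops [662.93981076 246.13880614 132.        ] [552.82667116 275.07345762 132.        ]
```

>>> {"method": "carry_out", "body": {
  "plan": [
    [0.0218,-0.0315,0,0,0,0,0.4],
    [0.0218,-0.0315,0,0,0,0,0.4],
    [0.0218,-0.0315,0,0,0,0,0.4],
    [0.0218,-0.0315,0,0,0,0,0.4],
    [0.0218,-0.0315,0,0,0,0,0.4],
    [0.0218,-0.0315,0,0,0,0,0.4],
    [0.0218,-0.0315,0,0,0,0,0.4],
    [0.0218,-0.0315,0,0,0,0,0.4],
    [0.0218,-0.0315,0,0,0,0,0.4],
    [0.0218,-0.0315,0,0,0,0,0.4],
    [0.0218,-0.0315,0,0,0,0,0.4],
    [0.0218,-0.0315,0,0,0,0,0.4],
    [0.0218,-0.0315,0,0,0,0,0.4],
    [0.0218,-0.0315,0,0,0,0,0.4],
    [0.0218,-0.0315,0,0,0,0,0.4],
    [0.0218,-0.0315,0,0,0,0,0.4],
    [0.0218,-0.0315,0,0,0,0,0.4],
    [0.0218,-0.0315,0,0,0,0,0.4],
    [0,0,0,0,0,0,0.4],
    [0,0,0,0,0,0,0.4]
  ],
  "force": 15
}}

```text
clock: 2.97
ee_pos: [546.9, 37.0, 222.3]
orientation: [[-0.968, 0.25, -0.001], [0.25, 0.968, 0.0], [0.001, -0.0, -1.0]]
force: [0.4, 0.5, -0.6]
grip_width: 0.399
grasp_force: 0.0
```

Run:
```python
from h import *
import json
cal=calibration("wrist"); snap("wrist","w1.png"); s=get_state(); print(s["ee_pos"],s["orientation"],s["grip_width"],s["clock"])
json.dump({k:np.array(v).tolist() for k,v in cal.items()},open('cal1.json','w'))
```

```text
[546.18720077  38.31689296 222.21711119] [[-9.68743387e-01  2.48063387e-01 -8.97950614e-04]
 [ 2.48062999e-01  9.68743762e-01  5.22488112e-04]
 [ 9.99494226e-04  2.83408581e-04 -9.99999460e-01]] 0.39899818877353216 3.0167
```

View pics/w1.png

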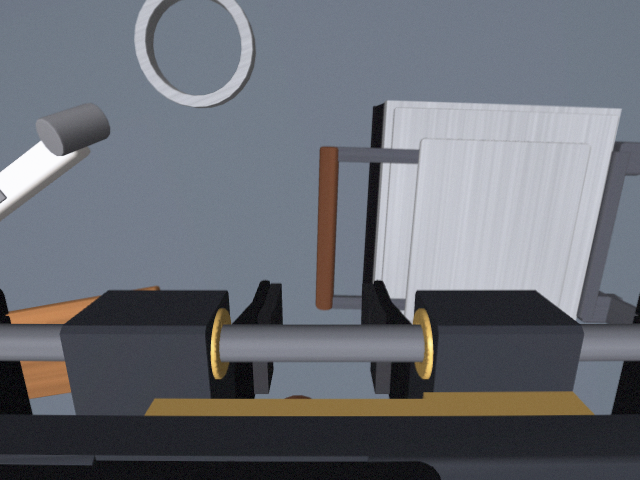

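Run:
```python
from h import *
import json
cal=json.load(open('cal1.json'))
a=at_z("wrist",328.5,150,92,cal);b=at_z("wrist",324.5,307,92,cal)
d=b-a; print(a,b,np.linalg.norm(d),np.degrees(np.arctan2(d[1],d[0])),(a+b)/2)
p=at_z("wrist",387,102,88,cal);q=at_z("wrist",616,110,88,cal); d=q-p;print(p,q,np.linalg.norm(d),np.degrees(np.arctan2(d[1],d[0])))
# thermometer head / ring
print(at_z("wrist",195,45,18,cal))
```

```text
[491.02628022  56.00743901  92.        ] [607.61296519  23.18499283  92.        ] 121.11881804111937 -15.72341102800855 [549.3196227   39.59621592  92.        ]
[469.67898176 103.57938399  88.        ] [514.74949822 259.5049307   88.        ] 162.30874151316678 73.87798175609508
[383.79891896 -30.45554134  18.        ]
```

>>> {"method": "carry_out", "body": {
  "plan": [
    [0.002,0.0005,-0.03,0,0,-1.4,0.4],
    [0,0,-0.03,0,0,0,0.4],
    [0,0,-0.03,0,0,0,0.4],
    [0,0,-0.03,0,0,0,0.4],
    [0,0,-0.02,0,0,0,0.4],
    [0,0,-0.007,0,0,0,0.4],
    [0,0,0,0,0,0,0.4],
    [0,0,0,0,0,0,0.1],
    [0,0,0,0,0,0,0.1],
    [0,0,0,0,0,0,0.1],
    [0,0,0,0,0,0,0.1],
    [0,0,0,0,0,0,0.1]
  ],
  "force": 15
}}

```text
clock: 4.02
ee_pos: [549.6, 39.8, 77.1]
orientation: [[-0.963, 0.27, 0.003], [0.27, 0.963, 0.001], [-0.003, 0.002, -1.0]]
force: [1.3, 2.9, 4.5]
grip_width: 0.159
grasp_force: 15.0
```

Run:
```python
from h import *
bx=np.array([.272,.962])
def P(t): return np.array([*(bx*(-210*np.cos(t)+4*np.sin(t))),210*np.sin(t)+4*np.cos(t)])/1000
u=np.linspace(0,1,41); t=1.68*(u*u*(3-2*u)*.5+u*.5)
Q=np.round(np.array([P(x) for x in t]),4); d=np.round(np.diff(Q,axis=0),4)
for i in(0,20): print([[*map(float,r),0,0,0,0.1] for r in d[i:i+20]])
print(P(1.75)-P(1.68))
```

```text
[[0.0, 0.0001, 0.0047, 0, 0, 0, 0.1], [0.0001, 0.0003, 0.0054, 0, 0, 0, 0.1], [0.0001, 0.0005, 0.0059, 0, 0, 0, 0.1], [0.0002, 0.0007, 0.0065, 0, 0, 0, 0.1], [0.0003, 0.0009, 0.007, 0, 0, 0, 0.1], [0.0004, 0.0013, 0.0074, 0, 0, 0, 0.1], [0.0004, 0.0017, 0.0078, 0, 0, 0, 0.1], [0.0006, 0.002, 0.0082, 0, 0, 0, 0.1], [0.0007, 0.0025, 0.0085, 0, 0, 0, 0.1], [0.0008, 0.0029, 0.0086, 0, 0, 0, 0.1], [0.001, 0.0034, 0.0089, 0, 0, 0, 0.1], [0.0011, 0.004, 0.0089, 0, 0, 0, 0.1], [0.0013, 0.0044, 0.009, 0, 0, 0, 0.1], [0.0014, 0.005, 0.0089, 0, 0, 0, 0.1], [0.0015, 0.0055, 0.0089, 0, 0, 0, 0.1], [0.0017, 0.006, 0.0086, 0, 0, 0, 0.1], [0.0019, 0.0066, 0.0085, 0, 0, 0, 0.1], [0.002, 0.0069, 0.0081, 0, 0, 0, 0.1], [0.0021, 0.0075, 0.0078, 0, 0, 0, 0.1], [0.0022, 0.0078, 0.0074, 0, 0, 0, 0.1]]
[[0.0023, 0.0082, 0.007, 0, 0, 0, 0.1], [0.0024, 0.0086, 0.0065, 0, 0, 0, 0.1], [0.0025, 0.0087, 0.006, 0, 0, 0, 0.1], [0.0025, 0.009, 0.0055, 0, 0, 0, 0.1], [0.0026, 0.0092, 0.0049, 0, 0, 0, 0.1], [0.0026, 0.0092, 0.0044, 0, 0, 0, 0.1], [0.0026, 0.0092, 0.0038, 0, 0, 0, 0.1], [0.0026, 0.0092, 0.0032, 0, 0, 0, 0.1], [0.0026, 0.0091, 0.0028, 0, 0, 0, 0.1], [0.0025, 0.0089, 0.0022, 0, 0, 0, 0.1], [0.0025, 0.0087, 0.0017, 0, 0, 0, 0.1], [0.0024, 0.0084, 0.0013, 0, 0, 0, 0.1], [0.0022, 0.0081, 0.0009, 0, 0, 0, 0.1], [0.0022, 0.0076, 0.0006, 0, 0, 0, 0.1], [0.0021, 0.0073, 0.0002, 0, 0, 0, 0.1], [0.0019, 0.0068, 0.0, 0, 0, 0, 0.1], [0.0018, 0.0063, -0.0002, 0, 0, 0, 0.1], [0.0016, 0.0057, -0.0004, 0, 0, 0, 0.1], [0.0014, 0.0051, -0.0005, 0, 0, 0, 0.1], [0.0013, 0.0045, -0.0006, 0, 0, 0, 0.1]]
[ 0.00394515  0.01395306 -0.00238906]
```

>>> {"method": "carry_out", "body": {
  "plan": [
    [0.0,0.0001,0.0047,0,0,0,0.1],
    [0.0001,0.0003,0.0054,0,0,0,0.1],
    [0.0001,0.0005,0.0059,0,0,0,0.1],
    [0.0002,0.0007,0.0065,0,0,0,0.1],
    [0.0003,0.0009,0.007,0,0,0,0.1],
    [0.0004,0.0013,0.0074,0,0,0,0.1],
    [0.0004,0.0017,0.0078,0,0,0,0.1],
    [0.0006,0.002,0.0082,0,0,0,0.1],
    [0.0007,0.0025,0.0085,0,0,0,0.1],
    [0.0008,0.0029,0.0086,0,0,0,0.1],
    [0.001,0.0034,0.0089,0,0,0,0.1],
    [0.0011,0.004,0.0089,0,0,0,0.1],
    [0.0013,0.0044,0.009,0,0,0,0.1],
    [0.0014,0.005,0.0089,0,0,0,0.1],
    [0.0015,0.0055,0.0089,0,0,0,0.1],
    [0.0017,0.006,0.0086,0,0,0,0.1],
    [0.0019,0.0066,0.0085,0,0,0,0.1],
    [0.002,0.0069,0.0081,0,0,0,0.1],
    [0.0021,0.0075,0.0078,0,0,0,0.1],
    [0.0022,0.0078,0.0074,0,0,0,0.1]
  ]
}}

```text
clock: 5.68
ee_pos: [568.8, 107.8, 232.4]
orientation: [[-0.963, 0.271, 0.002], [0.271, 0.963, -0.003], [-0.002, -0.003, -1.0]]
force: [1.8, -5.8, 3.5]
grip_width: 0.154
grasp_force: 15.0
```

>>> {"method": "carry_out", "body": {
  "plan": [
    [0.0023,0.0082,0.007,0,0,0,0.1],
    [0.0024,0.0086,0.0065,0,0,0,0.1],
    [0.0025,0.0087,0.006,0,0,0,0.1],
    [0.0025,0.009,0.0055,0,0,0,0.1],
    [0.0026,0.0092,0.0049,0,0,0,0.1],
    [0.0026,0.0092,0.0044,0,0,0,0.1],
    [0.0026,0.0092,0.0038,0,0,0,0.1],
    [0.0026,0.0092,0.0032,0,0,0,0.1],
    [0.0026,0.0091,0.0028,0,0,0,0.1],
    [0.0025,0.0089,0.0022,0,0,0,0.1],
    [0.0025,0.0087,0.0017,0,0,0,0.1],
    [0.0024,0.0084,0.0013,0,0,0,0.1],
    [0.0022,0.0081,0.0009,0,0,0,0.1],
    [0.0022,0.0076,0.0006,0,0,0,0.1],
    [0.0021,0.0073,0.0002,0,0,0,0.1],
    [0.0019,0.0068,0.0,0,0,0,0.1],
    [0.0018,0.0063,-0.0002,0,0,0,0.1],
    [0.0016,0.0057,-0.0004,0,0,0,0.1],
    [0.0014,0.0051,-0.0005,0,0,0,0.1],
    [0.0013,0.0045,-0.0006,0,0,0,0.1]
  ]
}}

```text
clock: 7.35
ee_pos: [613.4, 267.0, 280.3]
orientation: [[-0.963, 0.27, 0.001], [0.27, 0.963, -0.001], [-0.002, -0.0, -1.0]]
force: [5.2, -2.1, 0.3]
grip_width: 0.155
grasp_force: 15.0
```

>>> {"method": "carry_out", "body": {
  "plan": [
    [0.001,0.0035,-0.0006,0,0,0,0.1],
    [0.001,0.0035,-0.0006,0,0,0,0.1],
    [0.001,0.0035,-0.0006,0,0,0,0.1],
    [0.0005,0.0018,-0.0003,0,0,0,0.1],
    [0,0,0,0,0,0,0.1],
    [0,0,0,0,0,0,0.1]
  ]
}}

```text
clock: 7.85
ee_pos: [616.8, 279.3, 278.1]
orientation: [[-0.963, 0.27, 0.001], [0.27, 0.963, -0.0], [-0.001, -0.0, -1.0]]
force: [5.5, -1.2, 0.3]
grip_width: 0.154
grasp_force: 15.0
```

>>> {"method": "carry_out", "body": {
  "plan": [
    [0.0006,0.002,-0.0004,0,0,0,0.1],
    [0.0006,0.002,-0.0004,0,0,0,0.1],
    [0,0,0,0,0,0,0.1],
    [0,0,0,0,0,0,0.1]
  ]
}}

```text
clock: 8.18
ee_pos: [617.5, 281.8, 277.5]
orientation: [[-0.963, 0.271, -0.0], [0.271, 0.963, -0.003], [-0.001, -0.003, -1.0]]
force: [1.7, -6.4, 3.2]
grip_width: 0.156
grasp_force: 15.0
```

>>> {"method": "carry_out", "body": {
  "plan": [
    [0,0,0,0,0,0,0.3],
    [0,0,0,0,0,0,0.45],
    [0,0,0,0,0,0,0.45],
    [0,0,0,0,0,0,0.45],
    [0,0,0,0,0,0,0.45],
    [0,0,0.02,0,0,0,0.45],
    [0,0,0.03,0,0,0,0.45],
    [0,0,0.03,0,0,0,0.45],
    [0,0,0.0,0,0,0,0.45]
  ]
}}

```text
clock: 8.93
ee_pos: [619.1, 284.3, 365.0]
orientation: [[-0.963, 0.269, 0.01], [0.269, 0.963, 0.004], [-0.009, 0.006, -1.0]]
force: [0.7, 0.0, 3.1]
grip_width: 0.445
grasp_force: 0.0
```

Run:
```python
from h import *
a=snap("scene"); a=a[60:340,220:500,::-1]; cv2.imwrite('pics/s2.png',cv2.resize(a,(600,600),interpolation=cv2.INTER_CUBIC)); print(get_state()["ee_pos"])
```

```text
[618.7306332  284.18022437 362.13033592]
```

View pics/s2.png

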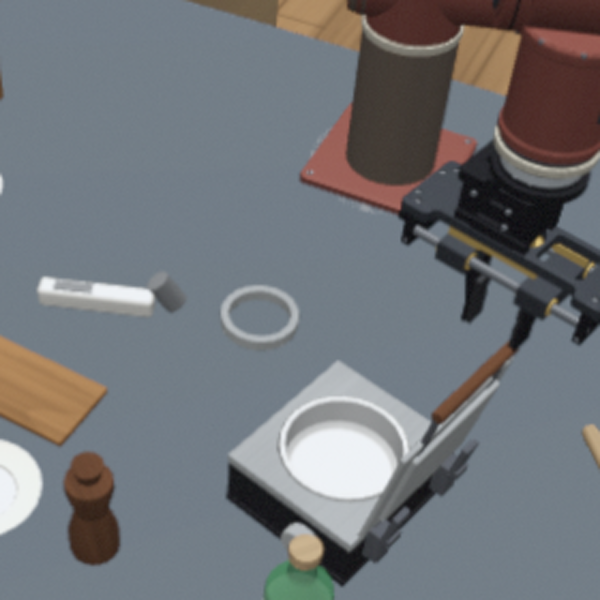

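>>> {"method": "carry_out", "body": {
  "plan": [
    [-0.0123,-0.0361,0,0,0,-4,0.6],
    [-0.0123,-0.0361,0,0,0,-4,0.6],
    [-0.0123,-0.0361,0,0,0,-4,0.6],
    [-0.0123,-0.0361,0,0,0,-4,0.6],
    [-0.0123,-0.0361,0,0,0,-4,0.6],
    [-0.0123,-0.0361,0,0,0,-4,0.6],
    [-0.0123,-0.0361,0,0,0,-4,0.6],
    [-0.0123,-0.0361,0,0,0,-4,0.6],
    [-0.0123,-0.0361,0,0,0,-4,0.6],
    [-0.0123,-0.0361,0,0,0,-4,0.6],
    [-0.0123,-0.0361,0,0,0,-4,0.6],
    [-0.0123,-0.0361,0,0,0,-4,0.6],
    [-0.0123,-0.0361,0,0,0,-4,0.6],
    [-0.0123,-0.0361,0,0,0,-4,0.6],
    [0,0,-0.036,0,0,0,0.6],
    [0,0,-0.036,0,0,0,0.6],
    [0,0,-0.036,0,0,0,0.6],
    [0,0,-0.036,0,0,0,0.6],
    [0,0,-0.018,0,0,0,0.6],
    [0,0,0,0,0,0,0.6]
  ]
}}

```text
clock: 10.65
ee_pos: [441.6, -219.4, 188.4]
orientation: [[-0.315, 0.949, -0.009], [0.949, 0.315, 0.007], [0.009, -0.007, -1.0]]
force: [0.2, 1.4, -0.1]
grip_width: 0.602
grasp_force: 0.0
```

Run:
```python
from h import *
import json
cal=calibration("wrist"); snap("wrist","w3.png"); s=get_state(); print(s["ee_pos"],s["orientation"],s["grip_width"],s["clock"])
json.dump({k:np.array(v).tolist() for k,v in cal.items()},open('cal3.json','w'))
```

```text
[ 443.16600997 -220.4839035   191.69463181] [[-0.31470578  0.94917316 -0.00552949]
 [ 0.94917224  0.31472969  0.0041571 ]
 [ 0.0056861  -0.00394017 -0.99997607]] 0.6035679006395117 10.7
```

View pics/w3.png

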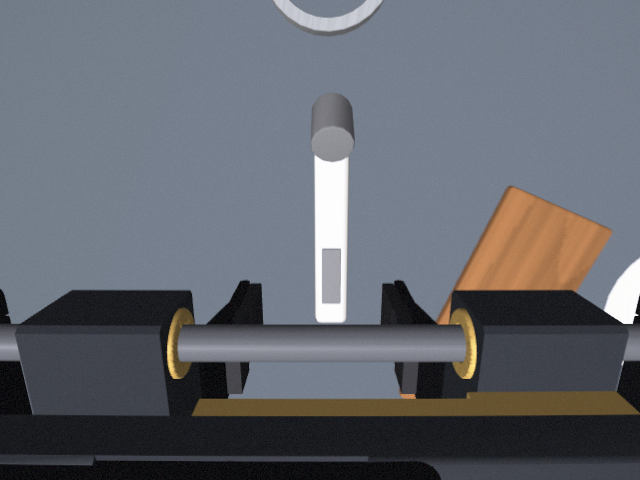

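Run:
```python
from h import *
import json
cal=json.load(open('cal3.json'))
a=at_z("wrist",331.5,320,28,cal);b=at_z("wrist",332,170,28,cal); d=b-a
h=d/np.linalg.norm(d); print(a,b,np.linalg.norm(d),np.degrees(np.arctan2(d[1],d[0])))
o=a+90*h; print('origin',o,'grasp+5',o+5*h)
# head's top-face centre check: axis back end (64,0,57)
print(proj("wrist",[*(o+64*h)[:2],57],cal), "seen ~333,143")
r=[at_z("wrist",*p,18,cal) for p in((512,187),(610,231))]; print(r,np.linalg.norm(r[1]-r[0]),np.degrees(np.arctan2(*(r[1]-r[0])[[1,0]])))
```

```text
[ 476.33351847 -299.94075329   28.        ] [ 435.02570543 -176.48870159   28.        ] 130.1796623389502 108.50055694143504
origin [ 447.77526976 -214.59190192   28.        ] grasp+5 [ 446.18870039 -209.85029906   28.        ]
[332.85820971 139.76657679] seen ~333,143
[array([ 581.11222864, -143.45984971,   18.        ]), array([ 677.01876463, -150.96640969,   18.        ])] 96.19985492943623 -4.475389978237061
```

>>> {"method": "carry_out", "body": {
  "plan": [
    [0.003,0.01,-0.03,0,0,0,0.6],
    [0,0,-0.03,0,0,0,0.6],
    [0,0,-0.03,0,0,0,0.6],
    [0,0,-0.03,0,0,0,0.6],
    [0,0,-0.02,0,0,0,0.6],
    [0,0,0,0,0,0,0.6],
    [0,0,0,0,0,0,0.6],
    [0,0,0,0,0,0,0.6]
  ]
}}

```text
clock: 11.37
ee_pos: [450.0, -213.2, 57.5]
orientation: [[-0.315, 0.949, 0.003], [0.949, 0.315, -0.002], [-0.003, 0.002, -1.0]]
force: [0.0, -0.7, -0.3]
grip_width: 0.598
grasp_force: 0.0
```

>>> {"method": "carry_out", "body": {
  "plan": [
    [-0.0035,0.003,-0.02,0,0,0,0.6],
    [0,0,-0.02,0,0,0,0.6],
    [0,0,-0.012,0,0,0,0.6],
    [0,0,0,0,0,0,0.6],
    [0,0,0,0,0,0,0.6]
  ]
}}

```text
clock: 11.78
ee_pos: [445.9, -209.8, 4.6]
orientation: [[-0.315, 0.949, 0.002], [0.949, 0.315, -0.001], [-0.002, 0.001, -1.0]]
force: [0.1, -0.9, 0.8]
grip_width: 0.598
grasp_force: 0.0
```

>>> {"method": "carry_out", "body": {
  "plan": [
    [0,0,0,0,0,0,0.45],
    [0,0,0,0,0,0,0.38],
    [0,0,0,0,0,0,0.3],
    [0,0,0,0,0,0,0.25],
    [0,0,0,0,0,0,0.2],
    [0,0,0,0,0,0,0.2],
    [0,0,0,0,0,0,0.2]
  ],
  "force": 20
}}

```text
clock: 12.37
ee_pos: [445.1, -209.3, 3.6]
orientation: [[-0.315, 0.949, 0.001], [0.949, 0.315, -0.0], [-0.001, 0.001, -1.0]]
force: [-0.7, 1.1, 6.6]
grip_width: 0.32
grasp_force: 20.0
```

>>> {"method": "carry_out", "body": {
  "plan": [
    [0,0,0.01,0,0,0,0.2],
    [0,0,0.025,0,0,0,0.2],
    [0,0,0.03,0,0,0,0.2],
    [0,0,0.03,0,0,0,0.2],
    [0,0,0.03,0,0,0,0.2],
    [0,0,0.02,0,0,0,0.2],
    [0.0108,0.0167,0,0,0,-1.8,0.2],
    [0.0108,0.0167,0,0,0,-1.8,0.2],
    [0.0108,0.0167,0,0,0,-1.8,0.2],
    [0.0108,0.0167,0,0,0,-1.8,0.2],
    [0.0108,0.0167,0,0,0,-1.8,0.2],
    [0.0108,0.0167,0,0,0,-1.8,0.2],
    [0.0108,0.0167,0,0,0,-1.8,0.2],
    [0.0108,0.0167,0,0,0,-1.8,0.2],
    [0.0108,0.0167,0,0,0,-1.8,0.2],
    [0,0,0,0,0,0,0.2],
    [0,0,0,0,0,0,0.2]
  ]
}}

```text
clock: 13.78
ee_pos: [541.6, -58.0, 147.8]
orientation: [[-0.04, 0.999, -0.001], [0.999, 0.04, 0.0], [0.0, -0.001, -1.0]]
force: [-0.7, 0.5, -1.2]
grip_width: 0.32
grasp_force: 20.0
```

Run:
```python
from h import *
import json
cal=calibration("wrist"); snap("wrist","w4.png"); s=get_state(); print(s["ee_pos"],s["orientation"],s["grip_width"],s["grasp_force"],s["force"])
json.dump({k:np.array(v).tolist() for k,v in cal.items()},open('cal4.json','w'))
```

```text
[541.35950694 -58.62338016 147.73776324] [[-3.91039021e-02  9.99234464e-01 -1.17089777e-03]
 [ 9.99235141e-01  3.91037172e-02 -1.80327023e-04]
 [-1.34402521e-04 -1.17705368e-03 -9.99999298e-01]] 0.31868154290570583 19.999141974840313 [ 0.16931868  0.39810503 -1.64173307]
```

View pics/w4.png

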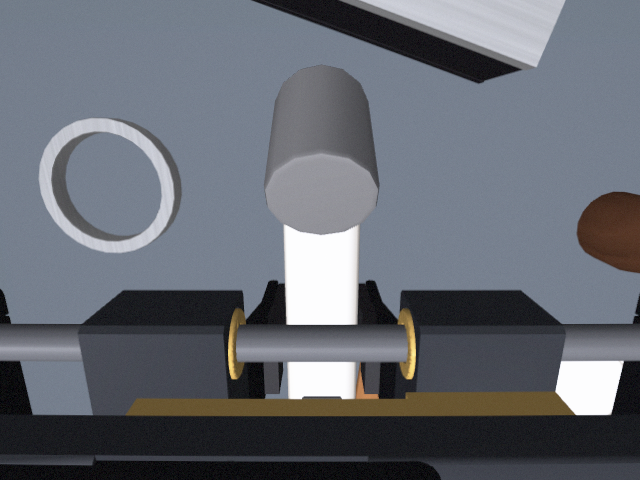

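Run:
```python
from h import *
import json
cal=json.load(open('cal4.json')); T=np.array([541.36,-58.62,147.74]); R=np.array(get_state()["orientation"]); hx=R[:,0];up=-R[:,2]
for g in(4,6.5,9):
  for pit in(-4,0,4):
    c,s=np.cos(np.radians(pit)),np.sin(np.radians(pit))
    f=lambda x,z:proj("wrist",T+ up*(19) + hx*(c*(x-g)+s*(z-23))+up*(-s*(x-g)+c*(z-23)),cal).round(1)
    # back face lower(rear) edge and upper edge, back centre
    print(g,pit,f(64.2-16*.819,56.9-16*.574),f(64.2+16*.819,56.9+16*.574),f(90+16*.819,20+16*.574),'obs 233,153,67?')
```

```text
4 -4 [319.8 230.2] [319.3 146.4] [319.9  42.7] obs 233,153,67?
4 0 [319.9 221.6] [319.4 131.8] [320.   44.8] obs 233,153,67?
4 4 [319.9 214.1] [319.5 119.9] [320.   48.4] obs 233,153,67?
6.5 -4 [319.8 238.3] [319.4 157.4] [319.9  51.9] obs 233,153,67?
6.5 0 [319.9 229.7] [319.5 142.5] [320.   53.5] obs 233,153,67?
6.5 4 [319.9 222.1] [319.5 130.2] [320.   56.6] obs 233,153,67?
9 -4 [319.8 246.2] [319.4 168.3] [319.9  61.1] obs 233,153,67?
9 0 [319.9 237.7] [319.5 153.2] [320.   62.2] obs 233,153,67?
9 4 [319.9 230.1] [319.6 140.5] [320.   64.7] obs 233,153,67?
```

>>> {"method": "carry_out", "body": {
  "plan": [
    [0.0081,0.0129,0.001,0,0,-1.35,0.2],
    [0.0081,0.0129,0,0,0,-1.35,0.2],
    [0.0081,0.0129,0,0,0,-1.35,0.2],
    [0.0081,0.0129,0,0,0,-1.35,0.2],
    [0,0,0,0,0,0,0.2],
    [0,0,0,0,0,0,0.2],
    [0,0,0,0,0,0,0.2]
  ]
}}

```text
clock: 14.42
ee_pos: [573.6, -8.2, 148.7]
orientation: [[0.057, 0.998, -0.001], [0.998, -0.057, -0.0], [-0.001, -0.001, -1.0]]
force: [-0.5, 0.6, -0.8]
grip_width: 0.318
grasp_force: 20.0
```

Run:
```python
from h import *
s=get_state(); R=np.array(s["orientation"]); T=np.array(s["ee_pos"]); print(T,R[:,0])
h=R[:,0]; up=-R[:,2]; L=T+h*(90-8.5)+up*(20-4); a=.5736*h-.8192*up
print("lens",L,"hit at z42",L+a*(42-L[2])/a[2])
w=snap("wrist");sc=snap("scene")
for c,im in(("wrist",w),("scene",sc)): print(c,[proj(c,[583.3,160.3,z]).round() for z in(42,85)])
p=proj("scene",[583.3,160.3,85]).astype(int)
def mk(c,im):
  im=im[:,:,::-1].copy()
  for r,z in((65,85),(0,42)):
    q=[proj(c,[583.3+r*np.cos(t),160.3+r*np.sin(t),z]) for t in np.linspace(0,6.28,40)]
    for x in q: cv2.circle(im,tuple(int(v) for v in x),1,(0,0,255),-1)
  return im
cv2.imwrite("pics/sc5.png",cv2.resize(mk("scene",sc)[120:360,240:500],(650,600)))
```

```text
[573.58697339  -8.153721   148.74485561] [ 5.65419704e-02  9.98400089e-01 -5.18522863e-04]
lens [578.21028012  73.22333867 164.7025871 ] hit at z42 [582.95033134 158.91344148  42.        ]
wrist [array([321., -41.]), array([321., -77.])]
scene [array([378., 279.]), array([380., 268.])]
```

View pics/sc5.png

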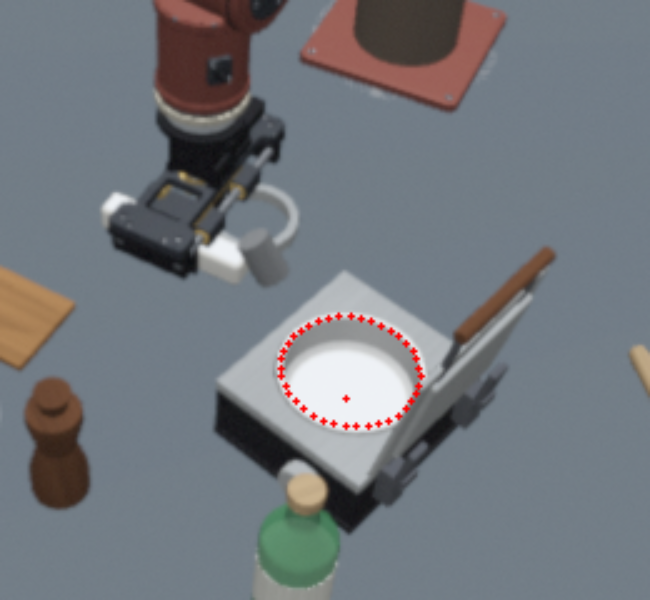

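The projected rim lies on the pot's rim, so the base pose is right and the aim point is centred. I'll hold here.

>>> {"method": "carry_out", "body": {
  "plan": [
    [0,0,0,0,0,0,0.2],
    [0,0,0,0,0,0,0.2],
    [0,0,0,0,0,0,0.2],
    [0,0,0,0,0,0,0.2],
    [0,0,0,0,0,0,0.2],
    [0,0,0,0,0,0,0.2],
    [0,0,0,0,0,0,0.2],
    [0,0,0,0,0,0,0.2],
    [0,0,0,0,0,0,0.2],
    [0,0,0,0,0,0,0.2],
    [0,0,0,0,0,0,0.2],
    [0,0,0,0,0,0,0.2],
    [0,0,0,0,0,0,0.2],
    [0,0,0,0,0,0,0.2],
    [0,0,0,0,0,0,0.2],
    [0,0,0,0,0,0,0.2],
    [0,0,0,0,0,0,0.2],
    [0,0,0,0,0,0,0.2],
    [0,0,0,0,0,0,0.2],
    [0,0,0,0,0,0,0.2]
  ]
}}

```text
clock: 16.18
ee_pos: [574.3, -7.2, 148.9]
orientation: [[0.057, 0.998, -0.0], [0.998, -0.057, 0.0], [0.0, -0.0, -1.0]]
force: [0.1, -1.0, -3.1]
grip_width: 0.318
grasp_force: 20.0
```

>>> {"method": "carry_out", "body": {
  "plan": [
    [0,0,0,0,0,0,0.2],
    [0,0,0,0,0,0,0.2],
    [0,0,0,0,0,0,0.2],
    [0,0,0,0,0,0,0.2],
    [0,0,0,0,0,0,0.2],
    [0,0,0,0,0,0,0.2],
    [0,0,0,0,0,0,0.2],
    [0,0,0,0,0,0,0.2],
    [0,0,0,0,0,0,0.2],
    [0,0,0,0,0,0,0.2]
  ]
}}

```text
clock: 17.02
ee_pos: [574.3, -7.1, 148.9]
orientation: [[0.057, 0.998, -0.0], [0.998, -0.057, -0.0], [-0.0, -0.0, -1.0]]
force: [0.4, 0.4, -1.0]
grip_width: 0.321
grasp_force: 20.0
```

>>> {"method": "carry_out", "body": {
  "plan": [
    [0.0047,-0.012,0,0,0,0,0.2],
    [0.0047,-0.024,0,0,0,0,0.2],
    [0.0047,-0.024,0,0,0,0,0.2],
    [0.0047,-0.024,0,0,0,0,0.2],
    [0.0047,-0.024,0,0,0,0,0.2],
    [0.0047,-0.024,0,0,0,0,0.2],
    [0.0047,-0.024,0,0,0,0,0.2],
    [0.0047,-0.024,0,0,0,0,0.2],
    [0.0047,-0.024,0,0,0,0,0.2],
    [0.0047,-0.024,0,0,0,0,0.2],
    [0,-0.012,0,0,0,0,0.2],
    [0,0,-0.02,0,0,0,0.2],
    [0,0,-0.025,0,0,0,0.2],
    [0,0,-0.025,0,0,0,0.2],
    [0,0,-0.025,0,0,0,0.2],
    [0,0,-0.015,0,0,0,0.2],
    [0,0,-0.008,0,0,0,0.2],
    [0,0,0,0,0,0,0.2],
    [0,0,0,0,0,0,0.2]
  ]
}}

```text
clock: 18.6
ee_pos: [621.7, -247.3, 31.5]
orientation: [[0.057, 0.998, 0.0], [0.998, -0.057, -0.0], [-0.0, 0.0, -1.0]]
force: [-0.3, -0.9, -1.5]
grip_width: 0.322
grasp_force: 20.0
```

>>> {"method": "carry_out", "body": {
  "plan": [
    [0,0,-0.003,0,0,0,0.2],
    [0,0,-0.002,0,0,0,0.2],
    [0,0,-0.002,0,0,0,0.2],
    [0,0,-0.001,0,0,0,0.2],
    [0,0,0,0,0,0,0.2],
    [0,0,0,0,0,0,0.2]
  ]
}}

```text
clock: 19.1
ee_pos: [621.3, -247.2, 23.1]
orientation: [[0.057, 0.998, 0.0], [0.998, -0.057, -0.0], [-0.0, 0.0, -1.0]]
force: [-0.1, 0.6, -1.0]
grip_width: 0.319
grasp_force: 20.0
```

>>> {"method": "carry_out", "body": {
  "plan": [
    [0,0,-0.0007,0,0,0,0.2],
    [0,0,-0.0007,0,0,0,0.2],
    [0,0,0,0,0,0,0.2],
    [0,0,0,0,0,0,0.2]
  ]
}}

```text
clock: 19.43
ee_pos: [621.4, -247.2, 21.6]
orientation: [[0.057, 0.998, 0.0], [0.998, -0.057, -0.0], [-0.0, 0.0, -1.0]]
force: [0.8, -0.1, -0.9]
grip_width: 0.323
grasp_force: 20.0
```

>>> {"method": "carry_out", "body": {
  "plan": [
    [0,0,-0.0007,0,0,0,0.2],
    [0,0,0,0,0,0,0.2],
    [0,0,0,0,0,0,0.2]
  ]
}}

```text
clock: 19.68
ee_pos: [621.4, -247.2, 21.6]
orientation: [[0.057, 0.998, 0.0], [0.998, -0.057, -0.0], [-0.0, 0.0, -1.0]]
force: [-2.9, 1.7, 5.4]
grip_width: 0.32
grasp_force: 20.0
```

Contact with the rest, so I'll release and go up.

>>> {"method": "carry_out", "body": {
  "plan": [
    [0,0,0,0,0,0,0.34],
    [0,0,0,0,0,0,0.38],
    [0,0,0,0,0,0,0.45],
    [0,0,0,0,0,0,0.55],
    [0,0,0,0,0,0,0.6],
    [0,0,0,0,0,0,0.6],
    [0,0,0.015,0,0,0,0.6],
    [0,0,0.03,0,0,0,0.6],
    [0,0,0.035,0,0,0,0.6],
    [0,0,0.035,0,0,0,0.6],
    [0,0,0.035,0,0,0,0.6],
    [0,0,0.03,0,0,0,0.6],
    [0,0,0,0,0,0,0.6],
    [0,0,0,0,0,0,0.6]
  ]
}}

```text
clock: 20.85
ee_pos: [623.0, -248.1, 205.6]
orientation: [[0.057, 0.998, 0.006], [0.998, -0.057, -0.003], [-0.003, 0.007, -1.0]]
force: [-0.1, 0.3, -0.5]
grip_width: 0.6
grasp_force: 0.0
```

Run:
```python
from h import *
w=snap("wrist");sc=snap("scene")
im=np.hstack([cv2.resize(w,(400,300)),cv2.resize(sc[110:350,150:470],(400,300))]); cv2.imwrite("pics/end.png",im[:,:,::-1]); print(get_state()["ee_pos"])
```

```text
[ 620.92914289 -246.96444468  200.81960579]
```

View pics/end.png

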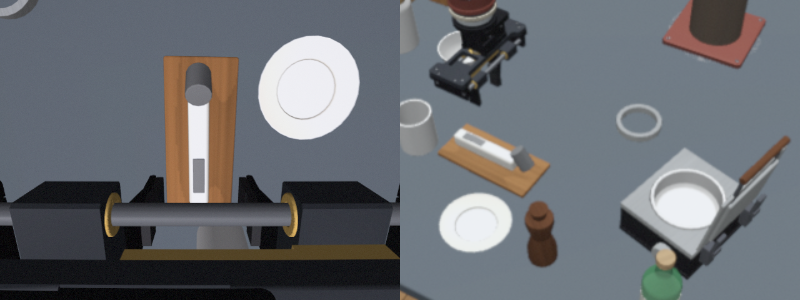

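The thermometer lies flat in the middle of the rest, lengthwise along it. The lid is open, the bystanders are where they were, and the arm is clear.

```bash
python3 -c "
from station import *
print(job_done())"
```

```text
the job is handed in; nothing more can be done
None
```

I handed the job in at about 21 s of the 66 s allowed, with no verdict returned: the lid is open on its stop, the thermometer was held on the pot's floor from about 15 cm for over two seconds and now lies flat in the middle of the rest, and nothing else looks moved.

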